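Gauge a scroll stave in the micrometer stand

ROBOT

A 6-joint arm with a two-finger parallel gripper is mounted at the origin on the work surface. World frame = base frame: x ahead of the robot, y to its left, z up, the work surface at z = 0. Lengths are in mm, angles in rad, forces in N, time in s.
With the tool pointing down it reaches from about 275 to 750 mm from the base axis. Payload 10.2 kg.
Tool frame: the origin (TCP) lies between the finger pads; the fingertips stand 17 mm ahead of it and the grasp point (between the pads) lies 2 mm behind it (tips_ahead is the distance from the TCP to the fingertips, in mm); z points along the fingers, y is the line along which they close (so a half turn about z gives the same grasp; the last joint's range is limited). The gripper opens to 85 mm and grips with 20 to 120 N. Pads are 22 mm wide; open, the fingers measure 114 mm over their backs; the gripper's body (76 mm by 85 mm) begins 54 mm behind the grasp point. The pads swing forward as they close: fully open they stand 13 mm farther back than shut.
Start: joints at [-1.363, 0.313, 1.498, -0, 1.331, -0.223], TCP at [219.227, -477.044, 248.294] pointing down, gripper open.
Joint ranges: [-2.94, 2.94], [-0.97, 2.17], [0.19, 2.56], [-1.23, 4.37], [0.02, 3.11], [-2.88, 2.88]. Speed limits (rad/s): [2.39, 2.39, 3.01, 3.14, 3.14, 3.14].

INTERFACE

Orientations are given as a unit quaternion [w, x, y, z].
In Python, from rig import sense, capture, finish_job, boxes_of, tips_ahead gives the robot as it stands.
- The arm moves only by the tool drive_tool, never from a script. Its argument "commands" is text: rows parted by semicolons, each of 7 numbers parted by spaces: the shift along the world's x, y, z in units of 0.1 m (1.0 is 0.1 m), then the turn, a rotation vector about the world's x, y, z in units of pi/4 rad (1.0 is pi/4 rad), then the opening in per cent of the stroke, from 0 (shut) to 100 (fully open). A call has 1 to 20 rows; each row shifts and turns the commanded pose from where the row before left it; what a row does not reach is not made up. A row lasts 1/12 s, in which the tool goes at most 41.7 mm and 7.16 degrees, less where a joint would pass 70% of its speed; a pose out of reach is approached as far as the arm can. A call with a number of a shift or a turn outside -1 to 1 is refused whole. A call with a gripper value outside its range is refused whole. The fingers move at their own pace and stop on an object; "force" is the grip in N (left out, the last holds). Time passes only in rows, so rows that do not move let the fingers close. It gives the time, the measured TCP pose, the force, the opening and the grip force at its end, in the units of the state.
- sense(): the state, without advancing time (a new reading comes with each control period).
- capture(name): name is "side" or "top"; returns a dict with "pixels" (384x512x3 uint8, blue, green, red), "fov_y" (degrees; the focal length in pixels is half the picture's height over the tangent of half this angle, whatever the lens; pixels are square), "cx", "cy" (the principal point, pixels), "k1" (the pictures are not rectified: a ray, as slopes to the right and down, at radius r is drawn at 1 + k1 r^2 times it, then the intrinsics apply), "position" and "attitude" of the camera in the world. Camera axes: x right, y down, z forward; pixel columns grow to the right and rows downward; lengths in mm; the calibration is good to about 2 mm. A picture is of the moment at which its call begins. There is no depth.
- finish_job(): hands the job in; it is judged then, once.
Trained networks look in a picture, given as the dict that the camera call returned (one of the last four; its "shot" number tells which), for a name from the list of things; names that differ only in an ending like _2 or _b are one class to them, and where a whole thing is asked for, a point or a joint stands for the part that bears it (a point fixed in the world has none). Each returns a list of dicts, best first, with "confidence" (0 to 1); they miss things now and then, are a little off and sometimes report something else, mostly with a low value. They report only what shows in the picture. A call takes as long as a camera call. They do not tell look-alikes from the thing itself.
- boxes_of(picture, name): "position" ([column, row] in pixels, amid what is visible of it).
The state is a dict: "time_s": time; "joints": joint angles; "dq": joint speeds; "tau": joint torques, N m; "eef_pos": TCP position; "ee_rot": TCP orientation; "force": force on the tool from outside, world axes, zero at the start; "wrist_torque": the same for the moment, N m; "grip_width": opening from 0.0 (shut) to 1.0 (fully open); "grip_force": force on a finger pad.
Only numpy, scipy, OpenCV 4.12 (cv2) and the standard library are available. Lean on these libraries where they do the work, as an engineer would, in place of code of your own. Each camera call takes 0.05 s, during which the arm holds its last target. There are 200 camera calls.

TASK

Gauge the thickness of the long rosewood scroll stave: lay it flat along the work table of the micrometer stand, its middle under the spindle, and let go of it. Then screw the spindle down with the ratchet thimble at the top (clockwise from above), letting your hand travel down with it so that you neither hold it back nor push it, until the ratchet slips with the spindle shut on the wood: a few clicks, a quarter turn of slip at the most and no extra push, or the soft wood is dented. Leave the stave clamped for reading, take the hand away, and do not disturb the other things on the bench.

Things in the scene. Friction and masses are not known exactly. Their poses are not given: they have to be found in the camera images.
- stave_mid (a point): Centre (half-way up) of the stave to be gauged: a flat rosewood bar 180 mm long (its x axis), 22 mm wide (y), between 6 and 12 mm thick (z; the thickness is what is to be gauged), about 35 g, loose on the felt. It can be gripped across its width near an end; its ends lie 90 mm from this point along x.
- table_mid (a point): Centre of the top face of the stand's level steel work table, exactly under the spindle axis, 34 mm above the bench. The table is 100 mm along its x axis and 62 mm along y, with free space beyond both x ends. The stave is put in from the -x end (nearer the robot), lying along x.
- mic_stand: The fixed stand; origin on the bench under the spindle axis, axes as table_mid. Grey base 22 mm high, to 56 mm in +x and -x, 39 mm in +y, 111 mm in -y. Column 28 mm thick, 130 mm high, 74 mm to the -y side, with a black clamp knob reaching 50 mm out in +x; its arm (30 mm wide, from 80 to 104 mm above the bench) holds the head; a 13 mm stem reaches down from it to 68 mm.
- spindle_face (a point): Centre of the flat lower end of the steel spindle (8 mm across), on the vertical axis over table_mid. At the start it stands 12.5 to 15 mm above the work table; it comes down 10 mm for each full clockwise turn, seen from above, of the thimble (1.59 mm per rad) and rises when turned back.
- ratchet_mid (a point): Centre (half-way up) of the ratchet thimble, the knurled dark steel sleeve on top of the head: upright cylinder 22 mm across, 28 mm high, with a 14 mm cap 2 mm above it; x axis along the cap's slot. Under it are the bright graduated thimble (17.6 mm across, 22 mm high) and, at least 10 mm lower, the arm. Sleeve, thimble and spindle travel up and down together.
- ratchet (a joint): Angle in rad by which the ratchet sleeve has slipped on the thimble: 0 at the start, still while both turn together, grows as it slips clockwise. Free turning takes about 0.022 N m; it slips at about 0.038 N m, which shuts the spindle with about 11 N. If the hand holds the sleeve back along its axis (some 10 N) it slips before the spindle has landed.
- spindle: The moving part of the micrometer head: the spindle with the thimble and ratchet sleeve it carries, 126 mm high in all; origin at the centre of its lower face, z up. A push along the sleeve adds to the force on the wood. When let go, the screw stays put by friction and keeps its clamping force.
- short_stave: Shorter stave of the same wood, 110 mm long and 22 mm wide, loose; leave it alone. Origin at the centre of its underside, x along it.
- ink_stone: Black ink stone, 125 x 85 x 22 mm; leave alone. Origin at the centre of its underside.
- ink_stick: Black ink stick, 75 x 20 x 10 mm; leave alone. Origin at the centre of its underside.
- seal_stone: Upright tan seal stone, 26 x 26 mm, 62 mm high; leave alone. Origin at the centre of its underside.
- paperweight: Brass paperweight bar, 170 x 32 x 14 mm; leave alone. Origin at the centre of its underside.
- brush_washer: Blue and white porcelain bowl, 136 mm across, 50 mm high; leave alone. Origin at the centre of its underside.
- brush_pot: Dark wooden pot, 76 mm across and 110 mm high, with brushes up to 215 mm high; leave alone. Origin at the centre of its underside.
Things that resemble listed ones, but are neither listed nor needed, are in the scene too. What is shaped like the part that bears stave_mid but blue or yellow is not meant.

How it is judged:
By the outcome, as a careful person would: the job done as asked, in the order asked, and still so for the second after the job is handed in, with the robot touching nothing.
It also fails if it takes over 72 s, if anything falls off the work surface, if the arm or the gripper's body presses on something with over 40 N, if the wrist force passes 120 N, or if a joint passes its speed limit or range.

## Working session

There is one attempt and no reset: what is moved stays moved. The work goes in short steps, Python scripts to look and compute and a tool call to move; the robot and the scene stay as the last step left them, time stands still between calls to the robot, and variables do not carry over. Pictures are saved under pics/ and viewed, at most 10 in all, crops included, and the job is handed in when it is done.

Besides the shell and the picture viewer there is one more tool, called after "Call:" as name(argument=value, ...), one argument or row to a line, values as JSON. drive_tool: Moves the arm, as the interface text tells. Shifts and turns lie within -1 to 1; 1 stands for 0.1 m of shift or pi/4 rad of turn. Its arguments: {"type":"object","properties":{"commands":{"type":"string"},"force":{"type":"number"}},"required":["commands"]}

```bash
mkdir -p pics
cat > h.py <<'E'
import numpy as np, cv2
from scipy.spatial.transform import Rotation as R
from rig import sense, capture, finish_job, boxes_of, tips_ahead
def cam(p):
    f=p["pixels"].shape[0]/2/np.tan(np.radians(p["fov_y"])/2)
    K=np.array([[f,0,p["cx"]],[0,f,p["cy"]],[0,0,1]]); D=np.array([p["k1"],0,0,0.])
    a=np.array(p["attitude"]); 
    Rm=R.from_quat(a[[1,2,3,0]]).as_matrix() if a.size==4 else a.reshape(3,3)
    return K,D,Rm,np.array(p["position"])
def ray(p,px):
    K,D,Rm,t=cam(p)
    u=cv2.undistortPoints(np.array([[px]],float),K,D)[0,0]
    d=Rm@[u[0],u[1],1]; return t,d/np.linalg.norm(d)
def onz(p,px,z):
    t,d=ray(p,px); return t+d*(z-t[2])/d[2]
def tri(p1,a,p2,b):
    t1,d1=ray(p1,a);t2,d2=ray(p2,b)
    s=np.linalg.lstsq(np.c_[d1,-d2],t2-t1,rcond=None)[0]
    q1,q2=t1+s[0]*d1,t2+s[1]*d2
    return (q1+q2)/2,np.linalg.norm(q1-q2)
def proj(p,X):
    K,D,Rm,t=cam(p)
    return cv2.projectPoints(np.atleast_2d(np.array(X,float)),cv2.Rodrigues(Rm.T)[0],-Rm.T@t,K,D)[0][:,0]
E
python3 - <<'E'
from h import *
np.set_printoptions(precision=1,suppress=True)
print(sense(), tips_ahead)
P={n:capture(n) for n in("top","side")}
for n,p in P.items():
    cv2.imwrite(f"pics/{n}0.png",p["pixels"]); print(n,p["position"],p["attitude"],p["fov_y"],p["k1"])
    for k in("stave_mid","table_mid","mic_stand","spindle_face","ratchet_mid","spindle","short_stave"):
        print(n,k,[(np.round(b["position"]).tolist(),round(b["confidence"],2)) for b in boxes_of(p,k)][:4])
E
```

```text
{'time_s': 0.0, 'joints': array([-1.4,  0.3,  1.5, -0. ,  1.3, -0.2]), 'dq': array([ 0., -0.,  0.,  0.,  0., -0.]), 'tau': array([ -0. , -41.2, -26. ,  -0. ,   0. ,  -0. ]), 'eef_pos': array([ 219.2, -476.8,  247.7]), 'ee_rot': array([-0. ,  1. ,  0.2,  0. ]), 'force': array([-0.6, -0. , -0.4]), 'wrist_torque': array([ 0., -0.,  0.]), 'grip_force': 0.0, 'grip_width': 1.0036296363716033} 17.0
top [ 408.2   -5.4 1524.8] [-0.   0.7 -0.7  0. ] 45.0200277220511 0.0151239931460529
top stave_mid [([150.0, 286.0], 0.74), ([326.0, 244.0], 0.72), ([201.0, 164.0], 0.67), ([168.0, 219.0], 0.66)]
top table_mid [([297.0, 172.0], 0.87), ([244.0, 103.0], 0.4)]
top mic_stand [([297.0, 170.0], 0.96)]
top spindle_face [([292.0, 162.0], 0.51)]
top ratchet_mid [([292.0, 161.0], 0.42)]
top spindle [([294.0, 162.0], 0.51)]
top short_stave [([144.0, 167.0], 0.58)]
side [  280.2 -1144.7  1296.7] [-0.4  0.9 -0.1  0. ] 43.1650102605994 0.06316754062088309
side stave_mid [([270.0, 177.0], 0.78), ([219.0, 272.0], 0.72), ([213.0, 162.0], 0.51)]
side table_mid [([286.0, 232.0], 0.65), ([298.0, 153.0], 0.47), ([286.0, 201.0], 0.43), ([254.0, 145.0], 0.19)]
side mic_stand [([286.0, 235.0], 0.75)]
side spindle_face [([286.0, 201.0], 0.56)]
side ratchet_mid [([285.0, 199.0], 0.62)]
side spindle []
side short_stave []
```

Run:
```python
import cv2
for n in("top","side"):
    i=cv2.imread(f"pics/{n}0.png"); cv2.imwrite(f"pics/{n}0b.png",cv2.resize(i,(800,600),interpolation=cv2.INTER_CUBIC))
```

```text
(no output)
```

View pics/top0b.png

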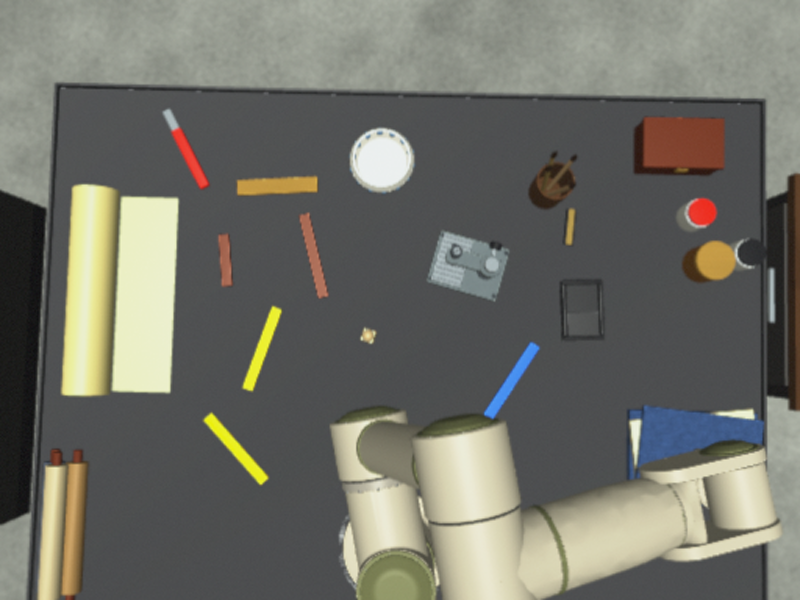

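View pics/side0b.png

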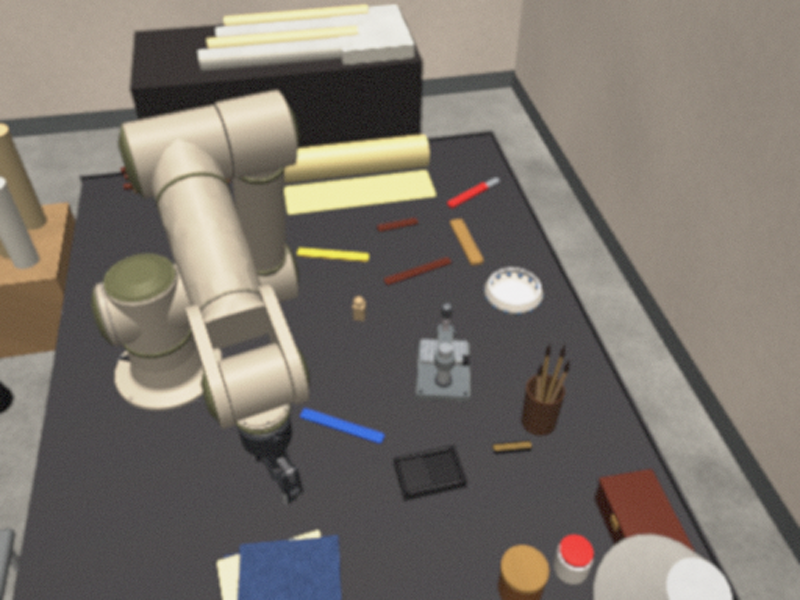

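Top view (800x600 scale): the rosewood candidates are the long stave at (314,255) and the short one at (225,260). The yellow bars (262,348) and (236,448) and the blue bar (512,380) are decoys. I choose the long one, (201,164) in raw pixels. The stand is at (470,265), with the ratchet at (455,250) and the column to its right (-y).

Run:
```python
from h import *
np.set_printoptions(precision=1,suppress=True)
# average several frames to cut noise
p=[capture("top") for _ in range(4)]; q=[capture("side") for _ in range(4)]
T=np.mean([a["pixels"].astype(float) for a in p],0).astype(np.uint8);S=np.mean([a["pixels"].astype(float) for a in q],0).astype(np.uint8)
import pickle; pickle.dump((dict(p[0],pixels=T),dict(q[0],pixels=S)),open("pq.pkl","wb"))
a=cv2.resize(T[125:205,180:340],(800,400),interpolation=cv2.INTER_CUBIC)
b=cv2.resize(S[140:260,240:320],(400,600),interpolation=cv2.INTER_CUBIC)
cv2.imwrite("pics/a.png",a); cv2.imwrite("pics/b.png",b)
hsv=cv2.cvtColor(T,cv2.COLOR_BGR2HSV).astype(int); i=T.astype(int)
m=((i[...,2]-i[...,0]>25)&(i[...,2]-i[...,1]>20)).astype(np.uint8); m[:, :180]=0;m[:,230:]=0;m[:130]=0;m[195:]=0
n,l,st,c=cv2.connectedComponentsWithStats(m); k=1+np.argmax(st[1:,4]); 
ys,xs=np.nonzero(l==k); rr=cv2.minAreaRect(np.c_[xs,ys].astype(np.float32)); print(st[k],c[k],rr)
P=p[0]
for z in (8,): 
    W=np.array([onz(P,(x,y),z) for x,y in zip(xs,ys)])[:,:2]
    w,v=np.linalg.eigh(np.cov(W.T)); print("stave",W.mean(0),np.degrees(np.arctan2(v[1,1],v[0,1])),np.sqrt(12*w))
    print(cv2.minAreaRect(W.astype(np.float32)))
```

```text
[191 136  19  55 389] [200.3 163.2] ((200.28140258789062, 163.17247009277344), (54.842647552490234, 7.0789794921875), 76.50426483154297)
stave [599.3 191.3] -164.94316740372432 [ 23.3 182.3]
((599.4818115234375, 191.40838623046875), (181.84666442871094, 23.263111114501953), 15.167265892028809)
```

View pics/a.png

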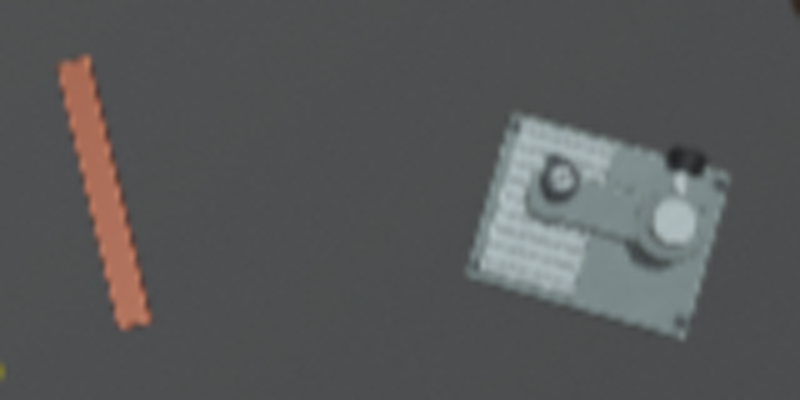

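View pics/b.png

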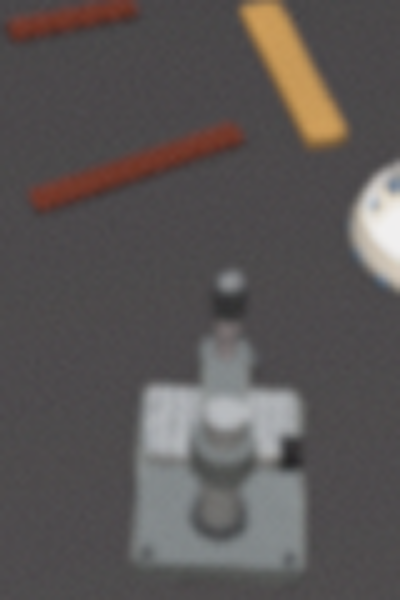

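Run:
```python
from h import *
import pickle
from scipy.optimize import minimize
np.set_printoptions(precision=1,suppress=True)
P,Q=pickle.load(open("pq.pkl","rb"))
def model(s):
    x,y,a=s; c,n=np.cos(a),np.sin(a); M=np.array([[c,-n,0],[n,c,0],[0,0,1]])
    g=lambda X:np.array(X,float)@M.T+[x,y,0]
    base=g([[i,j,k] for i in(-56,56) for j in(-111,39) for k in(0,22)])
    return base,g
def mask(p,box):
    g=cv2.cvtColor(p["pixels"],cv2.COLOR_BGR2GRAY); x0,y0,x1,y1=box
    m=np.zeros_like(g); m[y0:y1,x0:x1]=(g[y0:y1,x0:x1]>102)
    m=cv2.morphologyEx(m,cv2.MORPH_CLOSE,np.ones((7,7),np.uint8))
    n,l,st,c=cv2.connectedComponentsWithStats(m);k=1+np.argmax(st[1:,4]);m=(l==k).astype(np.uint8)
    return m
mt=mask(P,(262,140,335,200))
print(np.median(P["pixels"][130:140,240:270]),mt.sum())
def soft(p,s):
    h=cv2.convexHull(proj(p,model(s)[0]).astype(np.float32)); im=np.zeros((384*2,512*2),np.uint8)
    im=np.zeros((384,512),np.uint8)
    h=((h+0.0)*256).round().astype(np.int32)
    cv2.fillPoly(im,[h],255,cv2.LINE_AA,8); return im/255.
f=lambda s:((soft(P,[s[0],s[1],s[2]/100])-mt)**2).sum()
best=min((minimize(f,[x,-45,-25+d],method="Nelder-Mead",options=dict(initial_simplex=np.array([[x,-45,-25+d],[x+15,-45,-25+d],[x,-30,-25+d],[x,-45,-15+d]]))) for x in(600,) for d in(0,5)),key=lambda r:r.fun)
s=best.x*[1,1,.01];print("stand",s,np.degrees(s[2]),best.fun)
g=model(s)[1]
bt=[b["position"] for b in boxes_of(capture("top"),"ratchet_mid")][:1];q=capture("side");bs=[b["position"] for b in boxes_of(q,"ratchet_mid")][:1]
print(bt,bs)
capT=(180+561/5-.5,125+176/5-.5); capS=(240+230/5-.5,140+282/5-.5)
print("cap tri",tri(P,capT,Q,capS)); 
if bt and bs: print("ratchet tri",tri(P,bt[0],Q,bs[0]))
for z in(150,165,180):print(z,onz(P,capT,z))
print("cap proj", proj(P,g([[0,0,165]])),capT,proj(Q,g([[0,0,165]])),capS)
for p,n in((P,"a2"),(Q,"b2")):
    im=cv2.resize(p["pixels"],None,fx=5,fy=5,interpolation=cv2.INTER_CUBIC)
    for z,X in((34,[[50,31,34],[50,-31,34],[-50,-31,34],[-50,31,34]]),(22,[[56,39,22],[56,-111,22],[-56,-111,22],[-56,39,22]]),(0,[[56,39,0],[56,-111,0],[-56,-111,0],[-56,39,0]])):
        cv2.polylines(im,[(proj(p,g(X))*5+2).astype(np.int32)],True,(0,255 if z==34 else 0,255 if z<34 else 0),1)
    pr=proj(p,g([[0,0,z] for z in(34,104,169)]))
    cv2.polylines(im,[(pr*5+2).astype(np.int32)],False,(255,0,255),1)
    c=pr[0]*5; x,y=int(c[0])-200,int(c[1])-300
    cv2.imwrite(f"pics/{n}.png",im[y:y+500,x:x+400])
cv2.imwrite("pics/ab.png",np.hstack([cv2.imread("pics/a2.png"),cv2.imread("pics/b2.png")]))
```

```text
80.0 1560
stand [594.5 -98.5  -0.3] -14.606530947895806 103.74938869665513
[] [[285.6, 197.6]]
cap tri (array([594.3, -97.9, 172.5]), np.float64(1.6583517126113743))
150 [598.3 -99.6 150. ]
165 [596.2 -98.6 165. ]
180 [594.1 -97.6 180. ]
cap proj [[291.7 160.3]] (291.7, 159.7) [[285.7 197.6]] (285.5, 195.9)
```

View pics/ab.png

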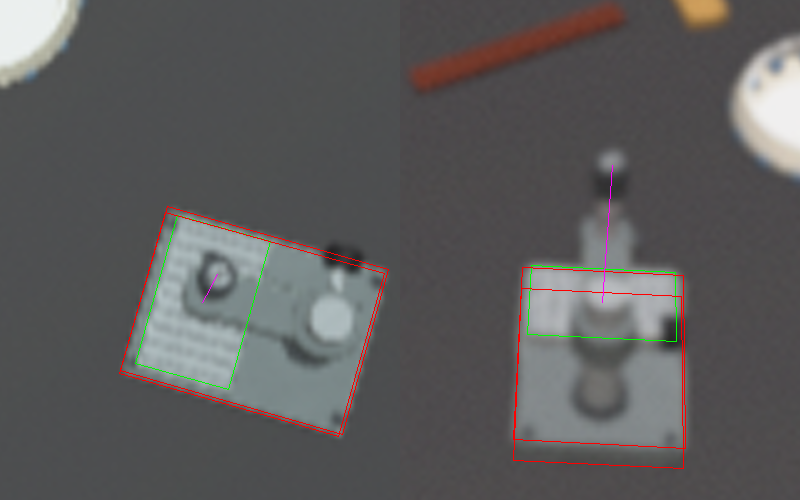

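The crops confirm the choice: the long stave is at (199,162) raw. The projected stand model lies on the base, table and spindle axis in both views, so the stand is at (594.5,-98.5) with yaw -14.6°. The stave is at (599,191) with yaw 15.1°.

```bash
cat >> h.py <<'E'
def tool():
    s=sense(); q=np.array(s["ee_rot"]); M=R.from_quat(q[[1,2,3,0]]).as_matrix()
    return s,np.degrees(np.arctan2(M[1,0],M[0,0])),M
def to(s,x,y,z): return (np.array([x,y,z])-s["eef_pos"])/100
def ax(o,yaw,u): a=np.radians(yaw); return np.array(o)+u*np.array([np.cos(a),np.sin(a)])
E
python3 - <<'E'
from h import *
s,y,M=tool(); print(y,M.round(3).tolist(),s["joints"].round(3))
g=ax([599.4,191.3],15.1,-76); print(g,to(s,g[0],g[1],100)); 
g2=ax([594.5,-98.5],-14.6,-76); print(g2)
E
```

```text
24.683489887715062 [[0.909, 0.418, 0.0], [0.418, -0.909, -0.0], [0.0, 0.0, -1.0]] [-1.363  0.313  1.498  0.     1.331 -0.223]
[526.02408005 171.50165734] [ 3.06795968  6.48557597 -1.48309641]
[520.95410304 -79.34272877]
```

Call:
drive_tool(
  commands="0.1 0.2 0 0 0 0 60;0.13 0.27 0 0 0 -0.03 60;0.13 0.27 0 0 0 -0.03 60;0.13 0.27 0 0 0 -0.03 60;0.13 0.27 0 0 0 -0.03 60;0.13 0.27 0 0 0 -0.03 60;0.13 0.27 0 0 0 -0.03 60;0.13 0.27 0 0 0 -0.03 60;0.13 0.27 0 0 0 0 60;0.13 0.27 0 0 0 0 60;0.13 0.27 0 0 0 0 60;0.13 0.27 0 0 0 0 60;0.13 0.27 0 0 0 0 60;0.13 0.27 0 0 0 0 60;0.13 0.27 0 0 0 0 60;0.13 0.27 0 0 0 0 60;0.13 0.27 0 0 0 0 60;0.13 0.27 0 0 0 0 60;0.13 0.27 0 0 0 0 60;0.13 0.27 0 0 0 0 60",
  force=30,
)

```text
time_s: 3.07
eef_pos: [476.7, 57.5, 248.4]
ee_rot: [0.0, 0.991, 0.133, 0.0]
force: [-0.5, 0.2, 0.6]
grip_width: 0.604
grip_force: 0.0
```

Call:
drive_tool(
  commands="0.13 0.27 -0.1 0 0 0 60;0.13 0.27 -0.2 0 0 0 60;0.13 0.27 -0.3 0 0 0 60;0.13 0.27 -0.3 0 0 0 60;0 0 -0.3 0 0 0 60;0 0 -0.28 0 0 0 60;0 0 0 0 0 0 60;0 0 0 0 0 0 60",
)

```text
time_s: 3.73
eef_pos: [527.5, 163.0, 101.1]
ee_rot: [-0.0, 0.991, 0.133, -0.001]
force: [-0.1, -1.1, 0.0]
grip_width: 0.597
grip_force: 0.0
```

Run:
```python
from h import *
s,y,M=tool(); g=ax([599.4,191.3],15.1,-76)
print(s["time_s"],s["eef_pos"].round(1),y,s["force"],s["joints"].round(2),to(s,g[0],g[1],20).round(3),(15.1-y)/45,s["grip_width"])
p=capture("top");q=capture("side")
X=np.r_[s["eef_pos"][:2],8]
b=np.vstack([cv2.resize(p["pixels"][110:210,150:283],(400,300),interpolation=3)])
c=proj(q,[X])[0].astype(int);k=q["pixels"][c[1]-50:c[1]+50,c[0]-66:c[0]+67]
cv2.imwrite("pics/c.png",np.hstack([b,cv2.resize(k,(400,300),interpolation=3)]))
```

```text
3.7333 [527.5 163.  101.1] 15.229637964568786 [-0.12463143 -1.06520126  0.03940662] [0.09 0.53 1.59 0.   1.02 1.39] [-0.015  0.085 -0.811] -0.0028808436570841424 0.5971533794404085
```

View pics/c.png

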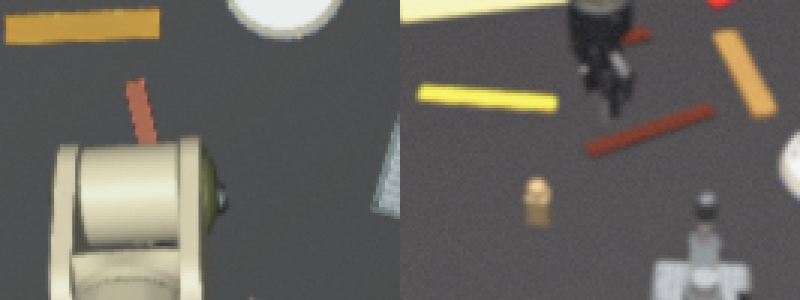

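The picture shows the gripper standing over the near end of the stave at about (605,110) in the right crop, with nothing else near it.

Call:
drive_tool(
  commands="-0.015 0.085 -0.2 0 0 0 50;0 0 -0.2 0 0 0 45;0 0 -0.2 0 0 0 45;0 0 -0.1 0 0 0 45;0 0 -0.06 0 0 0 45;0 0 -0.03 0 0 0 45;0 0 0 0 0 0 45;0 0 0 0 0 0 45",
)

```text
time_s: 4.5
eef_pos: [526.9, 171.5, 23.4]
ee_rot: [0.0, 0.991, 0.132, 0.001]
force: [0.5, 0.1, -0.1]
grip_width: 0.449
grip_force: 0.0
```

Call:
drive_tool(
  commands="0 0 0 0 0 0 20;0 0 0 0 0 0 20;0 0 0 0 0 0 10;0 0 0 0 0 0 10;0 0 0 0 0 0 10;0 0 0 0 0 0 10",
)

```text
time_s: 5.0
eef_pos: [526.8, 171.6, 23.3]
ee_rot: [0.0, 0.991, 0.133, 0.001]
force: [-1.8, -0.1, 5.1]
grip_width: 0.236
grip_force: 29.2
```

Call:
drive_tool(
  commands="0 0 0 0 0 0 40;0 0 0 0 0 0 40;0 0 0 0 0 0 40;0 0 -0.03 0 0 0 40;0 0 -0.02 0 0 0 40;0 0 0 0 0 0 40;0 0 0 0 0 0 40",
)

```text
time_s: 5.58
eef_pos: [526.1, 171.5, 17.1]
ee_rot: [-0.0, 0.991, 0.133, -0.0]
force: [0.4, -1.4, -0.5]
grip_width: 0.406
grip_force: 0.0
```

Call:
drive_tool(
  commands="0 0 0 0 0 0 20;0 0 0 0 0 0 20;0 0 0 0 0 0 10;0 0 0 0 0 0 10;0 0 0 0 0 0 10;0 0 0 0 0 0 10",
)

```text
time_s: 6.08
eef_pos: [526.4, 171.5, 17.4]
ee_rot: [-0.0, 0.991, 0.133, 0.0]
force: [-0.4, 0.7, 1.6]
grip_width: 0.244
grip_force: 29.5
```

Call:
drive_tool(
  commands="0 0 0.1 0 0 0 10;0 0 0.2 0 0 0 10;0 0 0.3 0 0 0 10;0 0 0.3 0 0 0 10;0 0 0 0 0 0 10;0 0 0 0 0 0 10",
  force=45,
)

```text
time_s: 6.58
eef_pos: [526.9, 171.6, 109.2]
ee_rot: [0.0, 0.991, 0.133, 0.002]
force: [-0.7, -0.2, -1.5]
grip_width: 0.239
grip_force: 45.8
```

Run:
```python
from h import *
s,y,M=tool(); print(s["eef_pos"].round(1),y,s["force"].round(1),s["wrist_torque"].round(3),s["grip_width"])
q=capture("side");p=capture("top")
for n,P in(("t",p),("s",q)):
    i=P["pixels"].astype(int); m=((i[...,2]-i[...,0]>20)&(i[...,2]-i[...,1]>15)&(i[...,2]<170 if n=="s" else True)).astype(np.uint8)
    c=proj(P,[np.r_[ax(s["eef_pos"][:2],y,80),88]])[0]; print(n,"expected mid",c)
    a=proj(P,[np.r_[ax(s["eef_pos"][:2],y,76+90),s["eef_pos"][2]-13]])[0]; print("tip exp",a)
    k,l,st,ce=cv2.connectedComponentsWithStats(m)
    print([(st[j].tolist(),ce[j].round(1).tolist()) for j in range(1,k) if st[j,4]>60 and abs(ce[j]-c).max()<60])
    x,yy=c.astype(int); cv2.imwrite(f"pics/d{n}.png",cv2.resize(P["pixels"][yy-50:yy+50,x-60:x+73],(400,300),interpolation=3))
cv2.imwrite("pics/d.png",np.hstack([cv2.imread("pics/dt.png"),cv2.imread("pics/ds.png")]))
```

```text
[526.9 171.6 109.2] 15.234132451964488 [-0.7 -0.2 -1.5] [-0.029  0.067  0.006] 0.23937013236648827
t expected mid [196.69780199 158.32456053]
tip exp [189.93282576 131.30684378]
[([151, 113, 53, 12, 536], [176.8, 118.5]), ([187, 131, 14, 28, 218], [193.3, 144.6]), ([139, 149, 10, 35, 266], [143.8, 166.2])]
s expected mid [268.62435353 156.66706519]
tip exp [288.68975468 148.39956847]
[([285, 116, 28, 18, 84], [298.1, 125.2]), ([254, 139, 56, 31, 321], [280.1, 154.1])]
```

View pics/d.png

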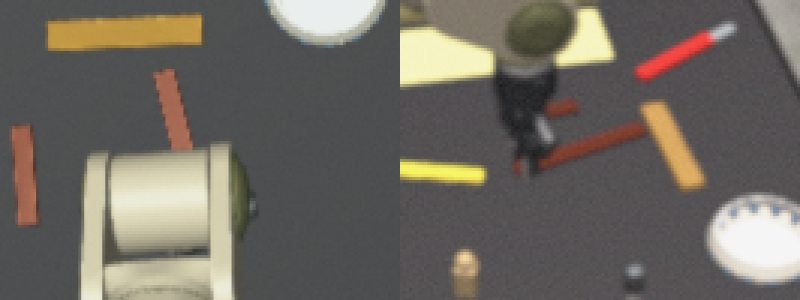

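The stave is held: its tip in the top view is at row 131, as expected for a level grip. Next I carry it to the -x end of the stand.

Call:
drive_tool(
  commands="-0.08 -0.1 0 0 0 -0.083 10;-0.156 -0.212 0 0 0 -0.083 10;-0.156 -0.212 0 0 0 -0.083 10;-0.156 -0.212 0 0 0 -0.083 10;-0.156 -0.212 0 0 0 -0.083 10;-0.156 -0.212 0 0 0 -0.083 10;-0.156 -0.212 0 0 0 -0.083 10;-0.156 -0.212 0 0 0 -0.083 10;-0.156 -0.212 0 0 0 0 10;-0.156 -0.212 0 0 0 0 10;-0.076 -0.112 0 0 0 0 10;0 0 0 0 0 0 10;0 0 0 0 0 0 10",
)

```text
time_s: 7.77
eef_pos: [369.9, -40.5, 106.8]
ee_rot: [-0.0, 0.992, -0.128, -0.001]
force: [-0.1, 0.1, -0.4]
grip_width: 0.238
grip_force: 45.8
```

Run:
```python
from h import *
s,y,M=tool(); g=ax([594.5,-98.5],-14.6,-231)
print(s["time_s"],s["eef_pos"].round(1),y,s["joints"].round(2),to(s,*g,53.5).round(3),(-14.6-y)/45)
P=capture("top"); i=P["pixels"].astype(int)
m=((i[...,2]-i[...,0]>20)&(i[...,2]-i[...,1]>15)).astype(np.uint8)
c=proj(P,[np.r_[ax(s["eef_pos"][:2],y,110),97]])[0]
k,l,st,ce=cv2.connectedComponentsWithStats(m)
for j in range(1,k):
    if st[j,4]>60 and abs(ce[j]-c).max()<40:
        ys,xs=np.nonzero(l==j); W=np.array([onz(P,(u,v),s["eef_pos"][2]-13) for u,v in zip(xs,ys)])[:,:2]
        r=cv2.minAreaRect(W.astype(np.float32)); w,v=np.linalg.eigh(np.cov(W.T)); 
        a=np.radians(-14.6); d=W-[594.5,-98.5]; u=d@[np.cos(a),np.sin(a)]; t=d@[-np.sin(a),np.cos(a)]
        print(st[j],"yaw",np.degrees(np.arctan(v[1,1]/v[0,1])),"tip at x_t",u.max(),"y_t mean",t.mean(),np.polyfit(u,t,1))
d=s["eef_pos"][:2]-[594.5,-98.5]; print("tcp y_t",-np.sin(a)*d[0]+np.cos(a)*d[1],"x_t",np.cos(a)*d[0]+np.sin(a)*d[1])
```

```text
7.7667 [369.9 -40.5 106.8] -14.74471745471805 [-0.43  0.18  2.1   0.    0.86  1.4 ] [ 0.01   0.003 -0.533] 0.0032159434381788857
[272 183  17  40 303] yaw -13.959150448908602 tip at x_t -64.44928820365834 y_t mean -1.5558411819397016 [ 0.01074729 -0.21452031]
tcp y_t -0.510004384955657 x_t -231.94225200615398
```

Call:
drive_tool(
  commands="0.01 0.013 -0.2 0 0 0 10;0 0 -0.2 0 0 0 10;0 0 -0.1 0 0 0 10;0 0 0 0 0 0 10;0.1 -0.026 0 0 0 0 10;0.145 -0.0375 0 0 0 0 10;0.145 -0.0375 0 0 0 0 10;0 0 0 0 0 0 10;0 0 0 0 0 0 10;0 0 0 0 0 0 10",
)

```text
time_s: 8.65
eef_pos: [409.7, -48.7, 57.4]
ee_rot: [-0.0, 0.992, -0.127, -0.0]
force: [0.5, -0.4, -0.3]
grip_width: 0.236
grip_force: 45.8
```

Call:
drive_tool(
  commands="0 0 -0.01 0 0 0 10;0 0 0 0 0 0 10;0 0 0 0 0 0 10",
)

```text
time_s: 8.9
eef_pos: [409.9, -49.1, 56.4]
ee_rot: [-0.0, 0.992, -0.127, -0.0]
force: [-0.2, -0.3, -0.7]
grip_width: 0.236
grip_force: 45.8
```

Call:
drive_tool(
  commands="0 0 -0.01 0 0 0 10;0 0 0 0 0 0 10;0 0 0 0 0 0 10",
)

```text
time_s: 9.15
eef_pos: [410.2, -49.3, 55.3]
ee_rot: [-0.0, 0.992, -0.128, -0.0]
force: [-0.4, -0.1, -0.9]
grip_width: 0.242
grip_force: 45.8
```

Call:
drive_tool(
  commands="0 0 -0.015 0 0 0 10;0 0 -0.01 0 0 0 10;0 0 0 0 0 0 10;0 0 0 0 0 0 10",
)

```text
time_s: 9.48
eef_pos: [410.2, -49.3, 52.7]
ee_rot: [-0.0, 0.992, -0.127, -0.0]
force: [-0.1, 0.2, -0.0]
grip_width: 0.241
grip_force: 45.8
```

Call:
drive_tool(
  commands="0 0 -0.007 0 0 0 10;0 0 0 0 0 0 10;0 0 0 0 0 0 10",
)

```text
time_s: 9.73
eef_pos: [410.3, -49.3, 52.1]
ee_rot: [-0.0, 0.992, -0.128, -0.0]
force: [-0.2, 0.4, -0.0]
grip_width: 0.241
grip_force: 45.8
```

Call:
drive_tool(
  commands="0 0 -0.007 0 0 0 10;0 0 0 0 0 0 10;0 0 0 0 0 0 10",
)

```text
time_s: 9.98
eef_pos: [410.3, -49.3, 51.4]
ee_rot: [0.0, 0.992, -0.127, 0.0]
force: [0.2, -0.5, 0.2]
grip_width: 0.237
grip_force: 45.8
```

Call:
drive_tool(
  commands="0 0 -0.006 0 0 0 10;0 0 0 0 0 0 10;0 0 0 0 0 0 10",
)

```text
time_s: 10.23
eef_pos: [410.3, -49.3, 50.9]
ee_rot: [0.0, 0.992, -0.127, 0.0]
force: [0.0, -0.2, 0.2]
grip_width: 0.243
grip_force: 45.8
```

Run:
```python
from h import *
s,y,M=tool(); print(s["eef_pos"],s["force"],s["wrist_torque"])
```

```text
[410.31958882 -49.29794896  50.85298916] [ 0.04308572 -0.24406088  0.20895188] [-0.02685142 -0.0410856  -0.03469522]
```

Call:
drive_tool(
  commands="0 0 -0.006 0 0 0 10;0 0 0 0 0 0 10;0 0 0 0 0 0 10",
)

```text
time_s: 10.48
eef_pos: [410.3, -49.3, 50.2]
ee_rot: [0.0, 0.992, -0.127, 0.0]
force: [-0.2, 0.1, 1.3]
grip_width: 0.236
grip_force: 45.9
```

Run:
```python
from h import *
s,y,M=tool(); print(s["eef_pos"],s["force"],s["wrist_torque"])
```

```text
[410.32236768 -49.29671305  50.24638346] [-0.16619613  0.13866711  1.27448758] [-0.05304245 -0.11940347  0.00287625]
```

Call:
drive_tool(
  commands="0.05 -0.013 0 0 0 0 10;0.08 -0.021 0 0 0 0 10;0.08 -0.021 0 0 0 0 10;0.08 -0.021 0 0 0 0 10;0.05 -0.013 0 0 0 0 10;0 0 0 0 0 0 10",
)

```text
time_s: 10.98
eef_pos: [445.6, -58.6, 50.3]
ee_rot: [0.0, 0.992, -0.127, 0.001]
force: [1.6, -0.9, 0.3]
grip_width: 0.237
grip_force: 45.9
```

Call:
drive_tool(
  commands="0.08 -0.021 0 0 0 0 10;0.1 -0.026 0 0 0 0 10;0.1 -0.026 0 0 0 0 10;0.1 -0.026 0 0 0 0 10;0.1 -0.026 0 0 0 0 10;0.1 -0.026 0 0 0 0 10;0.1 -0.026 0 0 0 0 10;0.06 -0.016 0 0 0 0 10;0 0 0 0 0 0 10;0 0 0 0 0 0 10",
)

```text
time_s: 11.82
eef_pos: [519.5, -77.8, 51.0]
ee_rot: [0.0, 0.992, -0.127, 0.001]
force: [-0.1, 0.4, 5.8]
grip_width: 0.241
grip_force: 46.5
```

```bash
cat >> h.py <<'E'
def tf(X,o=(594.5,-98.5),yaw=-14.6):
    a=np.radians(yaw); d=np.atleast_2d(X)[:,:2]-np.array(o); return np.c_[d@[np.cos(a),np.sin(a)],d@[-np.sin(a),np.cos(a)]]
def stave(P,z,lim=110):
    i=P["pixels"].astype(int); m=((i[...,2]-i[...,0]>20)&(i[...,2]-i[...,1]>15))
    ys,xs=np.nonzero(m); W=np.array([onz(P,(u,v),z) for u,v in zip(xs,ys)]); t=tf(W)
    return t[(abs(t[:,0])<lim)&(abs(t[:,1])<40)]
E
python3 - <<'E'
from h import *
s,y,M=tool(); print(s["eef_pos"],s["force"],s["wrist_torque"].round(3),y,tf(s["eef_pos"]))
P=capture("top"); t=stave(P,42); print(len(t),t.max(0),t.min(0),np.polyfit(*t[t[:,0]>20].T,1), [b["position"] for b in boxes_of(P,"stave_mid")])
q=capture("side")
ims=[]
for p in(P,q):
    c=proj(p,[[594.5,-98.5,60]])[0].astype(int); ims.append(cv2.resize(p["pixels"][c[1]-40:c[1]+35,c[0]-50:c[0]+50],(400,300),interpolation=3))
cv2.imwrite("pics/e.png",np.hstack(ims))
E
```

```text
[519.5171796  -77.80223585  50.97119249] [-0.07972822  0.39320035  5.7800829 ] [ 0.033 -0.26   0.001] -14.644559736834868 [[-77.77883505   1.12854476]]
137 [90.5013344  12.48471145] [ 25.40334983 -11.39170163] [-0.01979071  2.10379004] [[326.9, 242.3], [143.8, 280.2], [168.4, 221.3], [294.8, 149.0]]
```

View pics/e.png

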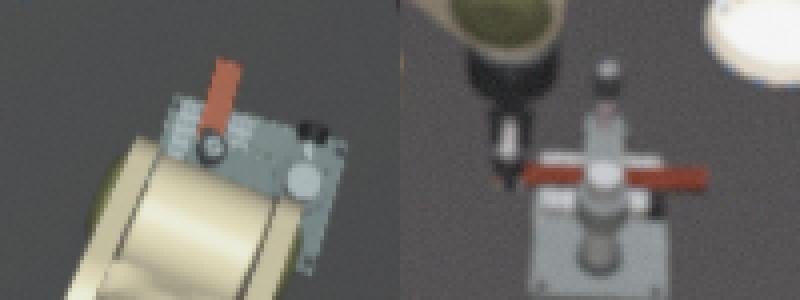

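The stave lies along the table under the spindle: its far end is at x_t = +90 and its centreline within about 1 mm. I ease off and release.

Call:
drive_tool(
  commands="0 0 0.004 0 0 0 10;0 0 0 0 0 0 10;0 0 0 0 0 0 30;0 0 0 0 0 0 45;0 0 0 0 0 0 45;0 0 0 0 0 0 45",
)

```text
time_s: 12.47
eef_pos: [517.9, -77.4, 50.3]
ee_rot: [-0.0, 0.992, -0.127, -0.001]
force: [0.0, -0.2, -1.2]
grip_width: 0.456
grip_force: 0.0
```

Call:
drive_tool(
  commands="0 0 0.05 0 0 0 45;-0.05 0.013 0.15 0 0 0 45;-0.05 0.013 0.3 0 0 0 45;0 0 0.35 0 0 0 45;0 0 0.35 0 0 0 45;0 0 0.35 0 0 0 45;0 0 0.1 0 0 0 45;0 0 0 0 0 0 45",
)

```text
time_s: 13.13
eef_pos: [509.2, -75.2, 218.6]
ee_rot: [0.001, 0.992, -0.127, 0.003]
force: [0.2, 0.5, -0.2]
grip_width: 0.449
grip_force: 0.0
```

Run:
```python
from h import *
s,y,M=tool(); print(s["time_s"],s["eef_pos"],s["force"].round(2),s["joints"].round(2),y)
q=capture("side");i=q["pixels"].astype(int); m=((i[...,2]-i[...,0]>20)&(i[...,2]-i[...,1]>15))
ys,xs=np.nonzero(m)
for z in(38,42,46):
    t=tf(np.array([onz(q,(u,v),z) for u,v in zip(xs,ys)])); k=(abs(t[:,0])<120)&(abs(t[:,1])<35); t=t[k]; print(z,t.min(0),t.max(0),t.mean(0))
P=capture("top");t=stave(P,42);print(t.min(0),t.max(0))
```

```text
13.1333 [509.16117189 -75.15726159 218.57075012] [ 0.23  0.54 -0.15] [-0.37  0.31  1.58  0.    1.25  1.45] -14.637042935792614
38 [-92.7249449  -12.63765098] [91.96026038 18.69954073] [-1.78983738  2.9939276 ]
42 [-92.55870489 -16.06659963] [91.539614   15.17100982] [-1.91256788 -0.48469455]
46 [-92.39246488 -19.49554827] [91.11896762 11.64247891] [-2.03529837 -3.96331669]
[ 22.28564392 -11.39170163] [89.61590705 12.48471145]
```

Call:
drive_tool(
  commands="0 0 0 0 0 0.1 45;0.05 -0.014 0 0 0 0.155 45;0.05 -0.013 0 0 0 0.155 45;0.05 -0.014 0 0 0 0.155 45;0.05 -0.013 0 0 0 0.155 45;0.05 -0.014 0 0 0 0.155 45;0.05 -0.013 0 0 0 0.155 45;0.05 -0.014 0 0 0 0.155 45;0.05 -0.013 0 0 0 0.155 45;0.05 -0.014 0 0 0 0.155 45;0.05 -0.013 0 0 0 0.155 45;0.05 -0.014 0 0 0 0.155 45;0.05 -0.013 0 0 0 0.155 45;0.05 -0.014 0 0 0 0.155 45;0.05 -0.013 0 0 0 0.155 45;0.05 -0.014 0 0 0 0.155 45;0.05 -0.013 0 0 0 0.155 45;0.001 0 0 0 0 0.155 45;0 0 0 0 0 0.155 45;0 0 0 0 0 0.155 45",
)

```text
time_s: 14.9
eef_pos: [587.7, -96.3, 212.9]
ee_rot: [-0.002, 0.479, 0.878, -0.0]
force: [-0.2, 0.5, -0.3]
grip_width: 0.451
grip_force: 0.0
```

Call:
drive_tool(
  commands="0 0 0 0 0 0.155 45;0 0 0 0 0 0.155 45;0 0 0 0 0 0.155 45;0 0 0 0 0 0.155 45;0 0 0 0 0 0.155 45;0 0 0 0 0 0.155 45;0 0 0 0 0 0.155 45;0 0 0 0 0 0.155 45;0 0 0 0 0 0.155 45;0 0 0 0 0 0.155 45;0 0 0 0 0 0.155 45;0 0 0 0 0 0.155 45;0 0 0 0 0 0.155 45;0 0 0 0 0 0 45;0 0 0 0 0 0 45",
)

```text
time_s: 16.15
eef_pos: [587.9, -96.3, 213.8]
ee_rot: [-0.001, -0.283, 0.959, 0.001]
force: [-0.3, 0.1, 0.2]
grip_width: 0.452
grip_force: 0.0
```

Run:
```python
from h import *
np.set_printoptions(precision=3,suppress=True)
s,y,M=tool(); print(s["time_s"],s["eef_pos"],s["joints"],y,M[:,2],s["wrist_torque"],s["force"],to(s,594.4,-98.2,160))
from scipy.spatial.transform import Rotation as R
# corrections to point straight down (rotvec in pi/4 units)
print(np.cross(M[:,2],[0,0,-1])/(np.pi/4))
q=capture("side"); c=proj(q,[[594.5,-98.5,175]])[0].astype(int)
cv2.imwrite("pics/f.png",cv2.resize(q["pixels"][c[1]-45:c[1]+45,c[0]-60:c[0]+60],(800,600),interpolation=3)); print(c)
```

```text
16.15 [587.914 -96.329 213.825] [-0.359  0.497  1.321 -0.     1.327 -2.503] -147.1557543131933 [-0.003  0.001 -1.   ] [ 0.015  0.026 -0.002] [-0.273  0.115  0.245] [ 0.065 -0.019 -0.538]
[-0.001 -0.004 -0.   ]
[285 195]
```

View pics/f.png

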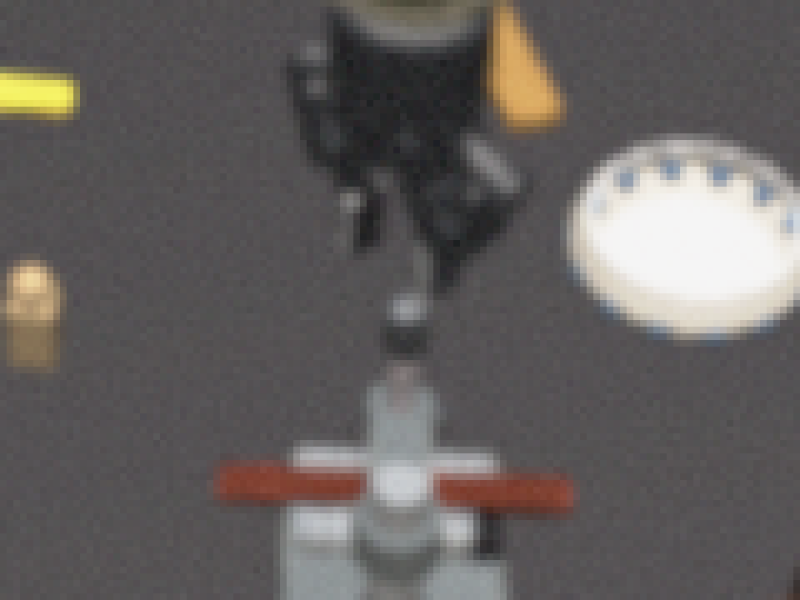

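The picture shows the stave clamp-ready under the stem, the sleeve at (405,335), and the open fingers above it to either side.

Call:
drive_tool(
  commands="0.065 -0.019 0 0 0 0 45;0 0 -0.1 0 0 0 45;0 0 -0.15 0 0 0 45;0 0 -0.15 0 0 0 45;0 0 -0.1 0 0 0 45;0 0 -0.038 0 0 0 45;0 0 0 0 0 0 45;0 0 0 0 0 0 45",
  force=20,
)

```text
time_s: 16.87
eef_pos: [595.1, -98.5, 162.2]
ee_rot: [0.0, -0.284, 0.959, -0.0]
force: [-0.9, 0.9, 0.1]
grip_width: 0.447
grip_force: 0.0
```

Run:
```python
from h import *
np.set_printoptions(precision=3,suppress=True)
s,y,M=tool(); print(s["time_s"],s["eef_pos"],s["wrist_torque"],s["force"],to(s,594.4,-98.2,160))
```

```text
16.8667 [595.106 -98.464 162.169] [ 0.056  0.004 -0.01 ] [-0.88   0.893  0.065] [-0.007  0.003 -0.022]
```

Call:
drive_tool(
  commands="-0.005 0.002 0 0 0 0 35;0 0 0 0 0 0 28;0 0 0 0 0 0 22;0 0 0 0 0 0 20;0 0 0 0 0 0 18;0 0 0 0 0 0 18;0 0 0 0 0 0 18",
)

```text
time_s: 17.45
eef_pos: [594.6, -98.1, 162.5]
ee_rot: [0.0, -0.284, 0.959, -0.0]
force: [-1.6, 2.6, 5.8]
grip_width: 0.251
grip_force: 21.6
```

Run:
```python
from h import *
np.set_printoptions(precision=3,suppress=True)
s,y,M=tool(); print(s["time_s"],s["eef_pos"],s["wrist_torque"],s["force"],M.T@s["force"],y,s["joints"][5])
```

```text
17.45 [594.566 -98.093 162.527] [0.38  0.256 0.021] [-1.616  2.593  5.761] [-0.064  3.051 -5.763] -146.94452318242423 -2.5056117022339137
```

Call:
drive_tool(
  commands="-0.002 0.003 0.003 0 0 0 18;0 0 0 0 0 0 18",
)

```text
time_s: 17.62
eef_pos: [594.4, -97.9, 162.5]
ee_rot: [0.0, -0.284, 0.959, -0.0]
force: [0.4, 0.3, 4.8]
grip_width: 0.249
grip_force: 21.4
```

```bash
cat > st.py <<'E'
from h import *
np.set_printoptions(precision=3,suppress=True)
s,y,M=tool(); print(round(s["time_s"],2),s["eef_pos"],"tq",s["wrist_torque"],"F",s["force"],"yaw",round(y,1),"q6",s["joints"][5].round(3),s["grip_width"].round(3))
E
python3 st.py
```

```text
Traceback (most recent call last):
  File "st.py", line 3, in <module>
    s,y,M=tool(); print(round(s["time_s"],2),s["eef_pos"],"tq",s["wrist_torque"],"F",s["force"],"yaw",round(y,1),"q6",s["joints"][5].round(3),s["grip_width"].round(3))
                                                                                                                                              ^^^^^^^^^^^^^^^^^^^^^
AttributeError: 'float' object has no attribute 'round'
```

Call:
drive_tool(
  commands="0 0 0 0 0 -0.12 18;0 0 0 0 0 -0.12 18;0 0 -0.0015 0 0 -0.12 18;0 0 -0.0015 0 0 -0.12 18",
)

```text
time_s: 17.95
eef_pos: [594.3, -98.0, 162.0]
ee_rot: [0.0, -0.097, 0.995, -0.0]
force: [-0.1, 0.4, 3.8]
grip_width: 0.246
grip_force: 21.3
```

```bash
sed -i 's/s\["grip_width"\].round(3)/s["grip_width"]/' st.py; python3 st.py
```

```text
17.95 [594.344 -98.005 162.011] tq [0.077 0.065 0.052] F [-0.104  0.443  3.789] yaw -168.8 q6 -2.124 0.24611333443574585
```

Call:
drive_tool(
  commands="0 0 -0.001 0 0 -0.12 18;0 0 -0.0015 0 0 -0.12 18;0 0 -0.0015 0 0 -0.12 18;0 0 -0.0015 0 0 -0.12 18",
)

```text
time_s: 18.28
eef_pos: [594.3, -98.1, 161.4]
ee_rot: [0.0, 0.091, 0.996, -0.0]
force: [0.7, 0.2, 2.9]
grip_width: 0.247
grip_force: 21.3
```

```bash
python3 st.py
```

```text
18.28 [594.312 -98.083 161.42 ] tq [0.044 0.102 0.04 ] F [0.75  0.219 2.934] yaw 169.6 q6 -1.747 0.24720212536193983
```

Call:
drive_tool(
  commands="0 0 -0.001 0 0 -0.12 18;0 0 -0.0015 0 0 -0.12 18;0 0 -0.0015 0 0 -0.12 18;0 0 -0.0015 0 0 -0.12 18",
)

```text
time_s: 18.62
eef_pos: [594.3, -98.1, 160.8]
ee_rot: [0.0, 0.276, 0.961, -0.0]
force: [-0.1, 0.2, 4.2]
grip_width: 0.249
grip_force: 21.3
```

```bash
python3 st.py
```

```text
18.62 [594.261 -98.095 160.826] tq [-0.025  0.155  0.025] F [-0.055  0.205  4.176] yaw 148.0 q6 -1.37 0.2493419024125223
```

Call:
drive_tool(
  commands="0 0 0 0 0 -0.12 18;0 0 0 0 0 -0.12 18;0 0 0 0 0 -0.12 18;0 0 -0.001 0 0 -0.12 18",
)

```text
time_s: 18.95
eef_pos: [594.1, -98.1, 160.3]
ee_rot: [-0.0, 0.451, 0.893, -0.0]
force: [-0.7, 0.5, 0.9]
grip_width: 0.252
grip_force: 21.1
```

```bash
python3 st.py
```

```text
18.95 [594.093 -98.061 160.319] tq [0.002 0.027 0.011] F [-0.747  0.472  0.899] yaw 126.4 q6 -0.993 0.2518114665202067
```

Call:
drive_tool(
  commands="0 0 -0.001 0 0 -0.12 18;0 0 -0.001 0 0 -0.12 18;0 0 -0.001 0 0 -0.12 18;0 0 -0.001 0 0 -0.12 18",
)

```text
time_s: 19.28
eef_pos: [594.0, -98.0, 159.7]
ee_rot: [-0.0, 0.61, 0.792, -0.0]
force: [-0.6, 0.5, -1.0]
grip_width: 0.253
grip_force: 21.0
```

```bash
python3 st.py
```

```text
19.28 [594.011 -98.045 159.744] tq [-0.024  0.07   0.029] F [-0.559  0.497 -0.975] yaw 104.8 q6 -0.616 0.25264675594690084
```

Call:
drive_tool(
  commands="0 0 -0.0015 0 0 -0.12 18;0 0 -0.0015 0 0 -0.12 18;0 0 -0.0015 0 0 -0.12 18;0 0 -0.0015 0 0 -0.12 18",
)

```text
time_s: 19.62
eef_pos: [594.0, -98.0, 159.1]
ee_rot: [-0.0, 0.748, 0.664, -0.0]
force: [-0.4, 0.0, -0.2]
grip_width: 0.25
grip_force: 21.0
```

```bash
python3 st.py
```

```text
19.62 [593.96  -98.009 159.116] tq [-0.048  0.143  0.005] F [-0.42   0.022 -0.233] yaw 83.2 q6 -0.239 0.24962761183615823
```

Call:
drive_tool(
  commands="0 0 -0.0015 0 0 -0.12 18;0 0 -0.0015 0 0 -0.12 18;0 0 -0.0015 0 0 -0.12 18;0 0 -0.0015 0 0 -0.12 18",
)

```text
time_s: 19.95
eef_pos: [593.9, -98.0, 158.5]
ee_rot: [-0.0, 0.859, 0.512, -0.0]
force: [-0.6, -0.1, 0.1]
grip_width: 0.245
grip_force: 21.0
```

```bash
python3 st.py
```

```text
19.95 [593.91  -97.986 158.514] tq [0.065 0.144 0.017] F [-0.635 -0.064  0.101] yaw 61.6 q6 0.138 0.24491786378584202
```

Call:
drive_tool(
  commands="0 0 -0.0015 0 0 -0.12 18;0 0 -0.0015 0 0 -0.12 18;0 0 -0.0015 0 0 -0.12 18;0 0 -0.0015 0 0 -0.12 18",
)

```text
time_s: 20.28
eef_pos: [593.9, -97.9, 157.9]
ee_rot: [-0.0, 0.94, 0.342, -0.0]
force: [-0.5, -0.1, -0.4]
grip_width: 0.245
grip_force: 21.0
```

```bash
python3 st.py
```

```text
20.28 [593.913 -97.933 157.933] tq [0.168 0.113 0.013] F [-0.523 -0.124 -0.358] yaw 40.0 q6 0.515 0.24455623813330946
```

Call:
drive_tool(
  commands="0 0 -0.0015 0 0 -0.12 18;0 0 -0.0015 0 0 -0.12 18;0 0 -0.0015 0 0 -0.12 18",
)

```text
time_s: 20.53
eef_pos: [593.9, -97.9, 157.5]
ee_rot: [-0.0, 0.979, 0.206, -0.0]
force: [-0.6, 1.0, 0.5]
grip_width: 0.248
grip_force: 21.0
```

```bash
python3 st.py
```

```text
20.53 [593.917 -97.868 157.471] tq [0.189 0.147 0.01 ] F [-0.613  0.988  0.472] yaw 23.8 q6 0.798 0.24781827116020544
```

Call:
drive_tool(
  commands="0 0 -0.0015 0 0 -0.12 18;0 0 -0.0015 0 0 -0.12 18;0 0 -0.0015 0 0 -0.12 18",
)

```text
time_s: 20.78
eef_pos: [594.0, -97.8, 157.1]
ee_rot: [-0.0, 0.998, 0.066, -0.0]
force: [-0.6, 1.5, 1.5]
grip_width: 0.246
grip_force: 21.1
```

```bash
python3 st.py
```

```text
20.78 [593.963 -97.828 157.1  ] tq [0.255 0.133 0.022] F [-0.631  1.478  1.524] yaw 7.6 q6 1.081 0.24603185647154335
```

Call:
drive_tool(
  commands="0 0 -0.0015 0 0 -0.12 18;0 0 -0.0015 0 0 -0.12 18;0 0 -0.0015 0 0 -0.12 18",
)

```text
time_s: 21.03
eef_pos: [594.1, -97.8, 157.0]
ee_rot: [-0.0, 0.997, -0.075, -0.0]
force: [-1.5, 1.4, 2.8]
grip_width: 0.25
grip_force: 21.3
```

```bash
python3 st.py
```

```text
21.03 [594.098 -97.836 156.962] tq [0.29  0.178 0.017] F [-1.529  1.374  2.805] yaw -8.6 q6 1.363 0.24980668427449626
```

Call:
drive_tool(
  commands="0 0 0.002 0 0 -0.08 18;0 0 0.002 0 0 -0.08 18",
)

```text
time_s: 21.2
eef_pos: [594.0, -97.8, 157.1]
ee_rot: [-0.0, 0.991, -0.137, -0.0]
force: [-0.5, 2.0, 0.0]
grip_width: 0.252
grip_force: 21.0
```

```bash
python3 st.py
```

```text
21.2 [593.979 -97.766 157.067] tq [0.252 0.037 0.026] F [-0.539  2.03   0.03 ] yaw -15.7 q6 1.488 0.2515694252197965
```

Call:
drive_tool(
  commands="0 0 0 0 0 -0.12 18;0 0 0 0 0 -0.12 18",
)

```text
time_s: 21.37
eef_pos: [594.0, -97.8, 157.0]
ee_rot: [-0.0, 0.973, -0.23, -0.0]
force: [-0.3, 0.9, 0.2]
grip_width: 0.248
grip_force: 21.0
```

```bash
python3 st.py
```

```text
21.37 [594.023 -97.764 157.049] tq [0.296 0.003 0.019] F [-0.289  0.894  0.162] yaw -26.6 q6 1.677 0.24829781867514777
```

The spindle has landed: the height stalls at 157.05 mm while the sleeve turns and Fz stays at 0, and the slip is about 0.55 rad. Now I let go and withdraw.

Call:
drive_tool(
  commands="0 0 0 0 0 0 30;0 0 0 0 0 0 45;0 0 0 0 0 0 45;0 0 0 0 0 0 45;0 0 0.05 0 0 0 45;0 0 0.2 0 0 0 45;0 0 0.3 0 0 0 45;0 0 0.3 0 0 0 45;0 0 0.3 0 0 0 45;-0.3 0 0 0 0 0 45;-0.3 0 0 0 0 0 45;-0.3 0 0 0 0 0 45;-0.3 0 0 0 0 0 45;-0.2 0 0 0 0 0 45;0 0 0 0 0 0 45;0 0 0 0 0 0 45",
)

```text
time_s: 22.7
eef_pos: [454.0, -98.0, 273.4]
ee_rot: [0.0, 0.974, -0.228, 0.001]
force: [-0.2, -1.3, 0.2]
grip_width: 0.447
grip_force: 0.0
```

```bash
python3 st.py
python3 - <<'E'
from h import *
P=capture("top");q=capture("side")
t=stave(P,42);print(t.min(0),t.max(0))
i=q["pixels"].astype(int); ys,xs=np.nonzero((i[...,2]-i[...,0]>20)&(i[...,2]-i[...,1]>15))
t=tf(np.array([onz(q,(u,v),42) for u,v in zip(xs,ys)])); t=t[(abs(t[:,0])<120)&(abs(t[:,1])<35)]; print(t.min(0),t.max(0))
ims=[]
for p in(P,q):
    c=proj(p,[[594.5,-98.5,60]])[0].astype(int); ims.append(cv2.resize(p["pixels"][c[1]-75:c[1]+75,c[0]-100:c[0]+100],(400,300),interpolation=3))
cv2.imwrite("pics/g.png",np.hstack(ims))
E
```

```text
22.7 [454.002 -97.997 273.355] tq [-0.029 -0.031  0.002] F [-0.233 -1.295  0.202] yaw -26.3 q6 1.565 0.4473875717114866
[-41.2306167  -11.39170163] [89.61590705 12.48471145]
[-92.55870489 -16.06659963] [91.539614   15.17100982]
```

View pics/g.png

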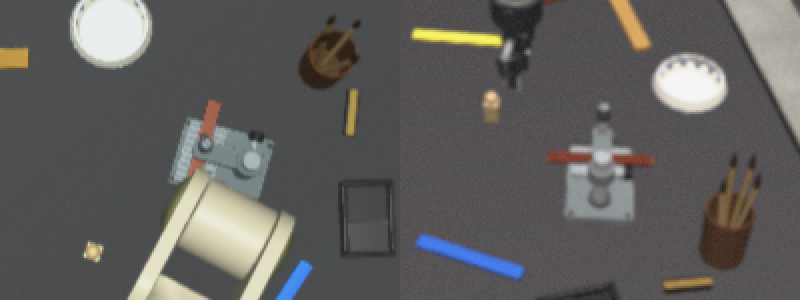

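The picture shows the stave still centred under the spindle, the hand clear, and the bench otherwise undisturbed.

```bash
python3 -c "
from rig import finish_job; print(finish_job())"
```

```text
the job is handed in; nothing more can be done
None
```

The job is handed in: the long rosewood stave lies centred and clamped under the spindle, with about 0.55 rad of ratchet slip (estimated from the turn after the height stalled), the hand clear and the other bench items I could see undisturbed.

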